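# Shut and lock the scrap bin, then clear the empty oil tins through its flap

## Robot

A 6-joint arm with a two-finger parallel gripper is mounted at the origin on the work surface. World frame = base frame: x ahead of the robot, y to its left, z up, the work surface at z = 0. Lengths are in m, angles in rad, forces in N, time in s.
With the tool pointing down it reaches from about 0.25 to 0.775 m from the base axis. Payload 4 kg.
Tool frame: the origin (TCP) lies at the very end of the fingers, on their centre line; the grasp point (between the pads) lies 19 mm behind it; z points along the fingers, y is the line along which they close (so a half turn about z gives the same grasp; the last joint's range is limited). The gripper opens to 94 mm and grips with 3 to 60 N. Pads are 16 mm wide; open, the fingers measure 119 mm over their backs; the gripper's body (75 mm by 177 mm) begins 78 mm behind the grasp point.
Start: joints at [1.042, 0.087, 1.371, -0, 1.684, -0.103], TCP at [0.227, 0.501, 0.206] pointing down, gripper open.
Joint ranges: [-3.1, 3.1], [-0.76, 2.03], [0.27, 2.55], [-1.08, 4.22], [0.17, 2.65], [-2.57, 2.57]. Speed limits (rad/s): [2.79, 2.79, 3.14, 3.14, 3.14, 3.14].

## Interface

Orientations are given as a unit quaternion [x, y, z, w].
In Python, from station import robot gives the robot as it stands.
- The arm moves only by the tool servo_tool, never from a script. Its argument "commands" is a list of rows, each an object with "hand": the opening, from -1 (shut) to 1 (fully open); "offset": the shift along the tool's x, y, z in m, a list of three; "yaw": the turn about the tool's z in units of 5 degrees (1.0 is 5 degrees). In form: [{"hand": hand, "offset": [tx, ty, tz], "yaw": yaw}, ...]. A call has 1 to 12 rows; each row shifts and turns the commanded pose from where the row before left it, along the tool's axes as they then stand; what a row does not reach is not made up. A row lasts 1/8 s, in which the tool goes at most 62.5 mm and 10.7 degrees, less where a joint would pass 70% of its speed; a pose out of reach is approached as far as the arm can. A call is refused whole if a number of a shift passes 0.0625 or a number of a turn 1, either way. A call with a gripper value outside its range is refused whole. The fingers move at their own pace and stop on an object; the grip force is fixed at half the most. Time passes only in rows, so rows that do not move let the fingers close. It gives the time, the measured TCP pose, the force, the opening and the grip force at its end, in the units of the state.
- robot.observe(): the state, without advancing time (a new reading comes with each control period).
- robot.get_image(name): name is "scene" or "top" or "wrist"; returns a dict with "image" (420x560x3 uint8, red, green, blue), "mtx" (3x3 intrinsics, pixels), "distortion" ([k1, k2, p1, p2, k3] as OpenCV has them; the pictures are not rectified), "R" (3x3) and "t" (3): a world point X has camera coordinates R X + t; the wrist camera has in their place "T_tool_cam" (4x4, takes a point from camera to tool coordinates, whose origin is the TCP and whose axes are the flange's). Camera axes: x right, y down, z forward; pixel columns grow to the right and rows downward; lengths in m; the calibration is good to about 2 mm. A picture is of the moment at which its call begins: read the wrist's pose just before it. There is no depth.
- robot.job_done(): hands the job in; it is judged then, once.
The state is a dict: "time": time; "joint_pos": joint angles; "dq": joint speeds; "effort": joint torques, N m; "tool_pos": TCP position; "tool_rot": TCP orientation; "wrist_force": force on the tool from outside, world axes, zero at the start; "ft_torque": the same for the moment, N m; "opening": finger opening in m; "grasp_force": force on a finger pad.
Only numpy, scipy, OpenCV 4.12 (cv2) and the standard library are available. Lean on these libraries where they do the work, as an engineer would, in place of code of your own. Each camera call takes 0.05 s, during which the arm holds its last target. There are 200 camera calls.

## Task

The scrap bin has just been emptied and its hood left open: shut the hood right down, then lock it by turning both turnbuttons square across its front rail. Then push every empty oil tin (those without a cap) through the spring flap of the locked hood, so that it drops right inside and the flap closes behind it. Leave the standing tin with the black cap and everything else on the bench where it is.

Things in the scene. Friction and masses are not known exactly. Their poses are not given: they have to be found in the camera images.
- bin: galvanised scrap bin, screwed to the bench on the robot's right. Origin: centre of its underside; x from front (robot side) to back, y left, z up. Open-topped body 240 (x) by 280 (y) by 200 mm high, walls and floor 4 mm; a front flange at rim height (x -166 to -120 mm) carries two turnbuttons. On top a hinged hood (hood) with a spring flap (flap) in its sloping face.
- hood (a joint): hood, rad: 0 = shut on the rim; grows as its front lifts (to 1.6). Hinged on the bin's back rim with a stiff friction hinge, so it stays at any angle; starts 0.3 to 0.6. About 3 N down on the front rail shuts it. Shut, in the bin frame: flat front rail x -122 to -75, top z 220 mm; face rising at 35 degrees to x 52, z 309 mm; flat top z 309 back to x 120.
- hood_rail (a point): middle of the top of the hood's flat front rail (47 mm deep, 284 mm wide, 20 mm thick), where to press the hood shut: 217.5 mm in front of and 20 mm above the hood's hinge line when shut; turns with the hood.
- hood_hinge (a point): middle of the hood's hinge line on the bin's back rim (bin frame x 120, y 0, z 200 mm); the line runs along the bin's y axis.
- flap (a joint): spring flap, rad: 0 = closed, flush with the hood's sloping face; grows as it is pushed inwards (to 1.4). Hinged along its upper edge, a spring closes it: about 1.5 N at the lower edge starts it, 3 to 6 N at half its length holds it wide open. A tin merely laid on it does not open it.
- flap_edge (a point): middle of the flap's lower (free) edge; moves with the flap.
- opening (a point): centre of the flap opening in the outer surface of the sloping face, hood shut (bin frame x -11, y 0, z 265 mm; fixed to the bin). Opening 204 mm across (bin y) by 142 mm along the slope; sheet 6 mm. Inward direction square to the face: (0.574, 0, -0.819) in the bin frame. Behind it the bin is clear down to its floor.
- button_l (a joint): left turnbutton, rad: 0 = open, bar along the flange pointing at the other button; pi/2 = bar pointing straight back across the hood's rail, locked. Turns about the vertical, anticlockwise from above; range -0.6 to 2.2, no stop at pi/2, light friction (1.5 N at the tab). Bar 16 wide, 8 thick, 60 mm long from the pivot. It really holds the shut hood, and blocks it if turned in first.
- button_l_tab (a point): top of the left turnbutton's upright thumb tab, 48 mm from the pivot: tab 24 mm long along the bar, 8 mm thick, rising 23 mm above the bar's top; point at its top edge, z 253.5 mm.
- button_l_pivot (a point): pivot of the left turnbutton, on top of its bar (bin frame x -143, y 112, z 230.5 mm; 10.5 mm above the shut rail).
- button_r (a joint): right turnbutton, mirror image of the left: 0 = open, bar along the flange pointing at the left button; pi/2 = straight back across the hood's rail, locked. Turns clockwise from above. Otherwise as button_l.
- button_r_tab (a point): top of the right turnbutton's thumb tab, as button_l_tab.
- button_r_pivot (a point): pivot of the right turnbutton, as button_l_pivot (bin frame y -112 mm).
- tin1: larger empty oil tin: flat rectangular can of bare sheet steel, grey band, short open spout, no cap. Body 84 mm long (x; the spout, 20 mm across, adds 12 mm at +x), 58 mm wide (y), 36 mm thick (z), about 80 g. Origin at the centre of the rectangular body. Starts lying on a broad face on the robot's left. None when absent.
- tin2: larger empty oil tin: flat rectangular can of bare sheet steel, grey band, short open spout, no cap. Body 84 mm long (x; the spout, 20 mm across, adds 12 mm at +x), 58 mm wide (y), 36 mm thick (z), about 80 g. Origin at the centre of the rectangular body. Starts lying on a broad face on the robot's left. None when absent.
- tin3: larger empty oil tin: flat rectangular can of bare sheet steel, grey band, short open spout, no cap. Body 84 mm long (x; the spout, 20 mm across, adds 12 mm at +x), 58 mm wide (y), 36 mm thick (z), about 80 g. Origin at the centre of the rectangular body. Starts lying on a broad face on the robot's left. None when absent.
- tin4: smaller empty oil tin: flat rectangular can of bare sheet steel, grey band, short open spout, no cap. Body 74 mm long (x; the spout, 20 mm across, adds 12 mm at +x), 52 mm wide (y), 32 mm thick (z), about 65 g. Origin at the centre of the rectangular body. Starts lying on a broad face on the robot's left. None when absent.
- tin5: smaller empty oil tin: flat rectangular can of bare sheet steel, grey band, short open spout, no cap. Body 74 mm long (x; the spout, 20 mm across, adds 12 mm at +x), 52 mm wide (y), 32 mm thick (z), about 65 g. Origin at the centre of the rectangular body. Starts lying on a broad face on the robot's left. None when absent.
- capped_tin: oil tin in use, full, standing upright beside the empties: 64 by 42 mm, 112 mm high, with a black screw cap on top (135 mm in all), 0.4 kg. Origin at the centre of its underside. Stays where it is.
- jar: glass jar with steel lid, 68 mm across, 95 mm high, standing at the back. Origin at the centre of its underside. Stays.
- hammer: hammer, 260 mm long, lying at the back. Origin at the middle of its length, underside. Stays.
- tape: roll of tape lying flat between tins and bin, farther back, 96 mm across, 24 mm high. Origin at the centre of its underside. Stays.

How it is judged:
On the way, in this order (a step that is already met when the one before it is completed fails the run):
1. the hood is shut (within 0.04 rad) (value of joint hood below 0.04 rad), for 0.2 s.
2. with the hood shut, both turnbuttons point back across the rail (within about 15 degrees) (value of joint hood below 0.04 rad and value of joint button_l between 1.3 and 1.85 rad and value of joint button_r between 1.3 and 1.85 rad), for 0.2 s.
3. the first empty tin pushes the flap of the locked hood open (value of joint flap above 0.4 rad and value of joint hood below 0.04 rad).
4. every empty tin present is in the bin, the hood still shut (x of tin1 in the frame of bin between -0.12 and 0.12 m and y of tin1 in the frame of bin between -0.14 and 0.14 m and z of tin1 in the frame of bin between 0 and 0.19 m and x of tin2 in the frame of bin between -0.12 and 0.12 m and y of tin2 in the frame of bin between -0.14 and 0.14 m and z of tin2 in the frame of bin between 0 and 0.19 m and x of tin3 in the frame of bin between -0.12 and 0.12 m and y of tin3 in the frame of bin between -0.14 and 0.14 m and z of tin3 in the frame of bin between 0 and 0.19 m and x of tin4 in the frame of bin between -0.12 and 0.12 m and y of tin4 in the frame of bin between -0.14 and 0.14 m and z of tin4 in the frame of bin between 0 and 0.19 m and x of tin5 in the frame of bin between -0.12 and 0.12 m and y of tin5 in the frame of bin between -0.14 and 0.14 m and z of tin5 in the frame of bin between 0 and 0.19 m and value of joint hood below 0.04 rad), for 0.2 s.
At the end, for the whole second after the job is handed in: Every empty tin present is inside the bin body (centre under 190 mm); hood shut within 0.04 rad, turnbuttons at 1.3 to 1.85 rad, flap closed within 0.06 rad; capped tin (upright), jar, hammer and tape within 60 mm of their starts (all of step 4 and value of joint button_l between 1.3 and 1.85 rad and value of joint button_r between 1.3 and 1.85 rad and value of joint flap below 0.06 rad and distance of each of capped_tin, jar, hammer, tape from where it was at the start of the episode below 0.06 m and angle between capped_tin's own z axis and vertical below 0.3 rad); the robot touches nothing.
It fails at once if the hood is open while an empty tin is in the bin (the tins must go through the flap) (value of joint hood above 0.2 rad and ((x of tin1 in the frame of bin between -0.12 and 0.12 m and y of tin1 in the frame of bin between -0.14 and 0.14 m and z of tin1 in the frame of bin between 0 and 0.19 m) or (x of tin2 in the frame of bin between -0.12 and 0.12 m and y of tin2 in the frame of bin between -0.14 and 0.14 m and z of tin2 in the frame of bin between 0 and 0.19 m) or (x of tin3 in the frame of bin between -0.12 and 0.12 m and y of tin3 in the frame of bin between -0.14 and 0.14 m and z of tin3 in the frame of bin between 0 and 0.19 m) or (x of tin4 in the frame of bin between -0.12 and 0.12 m and y of tin4 in the frame of bin between -0.14 and 0.14 m and z of tin4 in the frame of bin between 0 and 0.19 m) or (x of tin5 in the frame of bin between -0.12 and 0.12 m and y of tin5 in the frame of bin between -0.14 and 0.14 m and z of tin5 in the frame of bin between 0 and 0.19 m))).
It fails at once if the capped tin is tipped over or put in the bin (angle between capped_tin's own z axis and vertical above 0.8 rad or (x of capped_tin in the frame of bin between -0.12 and 0.12 m and y of capped_tin in the frame of bin between -0.14 and 0.14 m and z of capped_tin in the frame of bin between 0 and 0.19 m)).
Of tin1, tin2, tin3, tin4, tin5 only 3 to 5 are there at a start; the rules pass over those that are not, and their reading is None.
At some moment in a run one of tin1, tin2, tin3, tin4, tin5 may be knocked a few centimetres aside while the robot is not near it.
Once in a run the grip may slacken for a moment while it holds something.
It also fails if it takes over 210 s, if anything falls off the work surface, if the arm or the gripper's body presses on something with over 40 N, if the wrist force passes 120 N, or if a joint passes its speed limit or range.

## Working session

There is one attempt and no reset: what is moved stays moved. The work goes in short steps, Python scripts to look and compute and a tool call to move; the robot and the scene stay as the last step left them, time stands still between calls to the robot, and variables do not carry over. Pictures are saved under pics/ and viewed, at most 14 in all, crops included, and the job is handed in when it is done.

Besides the shell and the picture viewer there is one more tool, called after "Call:" as name(argument=value, ...), one argument or row to a line, values as JSON. servo_tool: Moves the arm, as the interface text tells. Its arguments: {"type":"object","properties":{"commands":{"type":"array"}},"required":["commands"]}

```bash
ls; mkdir -p pics; cat > h.py <<'E'
import numpy as np, cv2
from station import robot
def shot(n,f):
    im=robot.get_image(n); cv2.imwrite('pics/'+f,im['image'][:,:,::-1]); np.savez('pics/'+f+'.npz',**{k:np.array(v) for k,v in im.items()}); return im
def ray(im,uv):
    p=cv2.undistortPoints(np.array([[uv]],float),np.array(im['mtx']),np.array(im['distortion']))[0,0]
    R=np.array(im['R']);t=np.array(im['t']);o=-R.T@t;d=R.T@np.array([p[0],p[1],1]);return o,d
def atz(im,uv,z):
    o,d=ray(im,uv);return o+d*(z-o[2])/d[2]
def proj(im,X):
    R=np.array(im['R']);t=np.array(im['t'])
    return cv2.projectPoints(np.array(X,float).reshape(-1,3),cv2.Rodrigues(R)[0],t,np.array(im['mtx']),np.array(im['distortion']))[0][:,0]
def load(f): return dict(np.load('pics/'+f+'.npz'))
E
python3 - <<'E'
from h import *
for n in('scene','top'):
    im=shot(n,n+'0.png'); print(n,-np.array(im['R']).T@im['t'])
print(robot.observe())
E
```

```text
pics
scene [1.2633565  0.33570303 1.04646998]
top [0.41235572 0.01561625 1.31626435]
{'time': 0.1, 'joint_pos': array([ 1.04188485e+00,  8.78832743e-02,  1.37207940e+00,  6.17708327e-06,
        1.68358574e+00, -1.03085955e-01]), 'dq': array([-0.00206726, -0.00059673, -0.00224627, -0.00038841,  0.00212045,
        0.00168593]), 'effort': array([ 1.95327026e-03, -3.41253519e+01, -3.03299904e+01,  7.20081129e-02,
        3.04259802e-02, -1.21955600e-04]), 'tool_pos': array([0.22694038, 0.50046721, 0.20443205]), 'tool_rot': array([ 2.11307344e-01,  9.77419178e-01, -9.28507967e-04, -3.06809057e-04]), 'wrist_force': array([ 0.59605793, -0.48139911, -0.63802562]), 'ft_torque': array([-0.0827478 ,  0.0018812 , -0.01070587]), 'grasp_force': 0.0, 'opening': 0.09441614890608234}
```

View pics/top0.png

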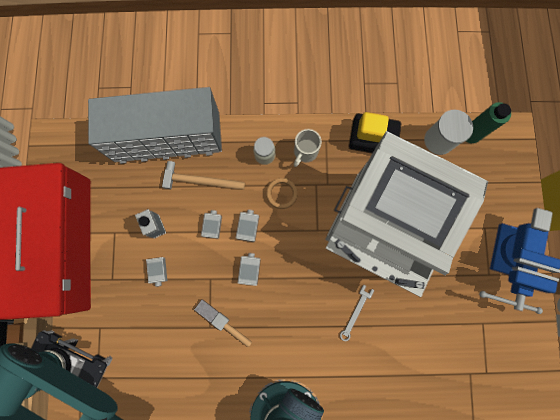

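View pics/scene0.png

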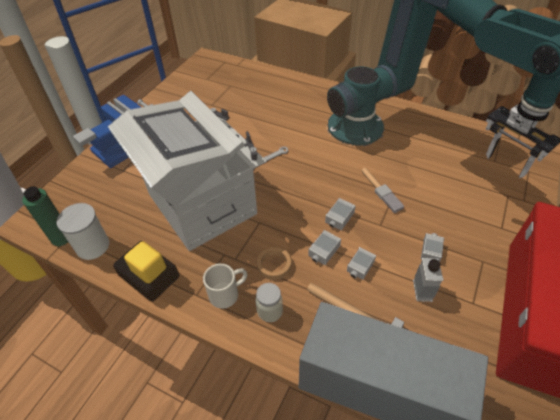

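Top view: empties at (211,224), (247,226), (249,270), (155,271); capped tin at (150,222). Bin at right around (410,215), with the hood open. I'll crop in closer.

```bash
python3 - <<'E'
import cv2,numpy as np
t=cv2.imread('pics/top0.png');s=cv2.imread('pics/scene0.png')
a=cv2.resize(t[125:305,315:495],None,fx=3.3,fy=3.3,interpolation=3)
b=cv2.resize(t[190:300,130:280],(795,583),interpolation=3)
c=cv2.resize(s[85:255,105:295],None,fx=3.5,fy=3.5,interpolation=3)
cv2.imwrite('pics/a.png',a);cv2.imwrite('pics/b.png',b);cv2.imwrite('pics/c.png',c);print(a.shape,c.shape)
E
```

```text
(594, 594, 3) (595, 665, 3)
```

View pics/a.png

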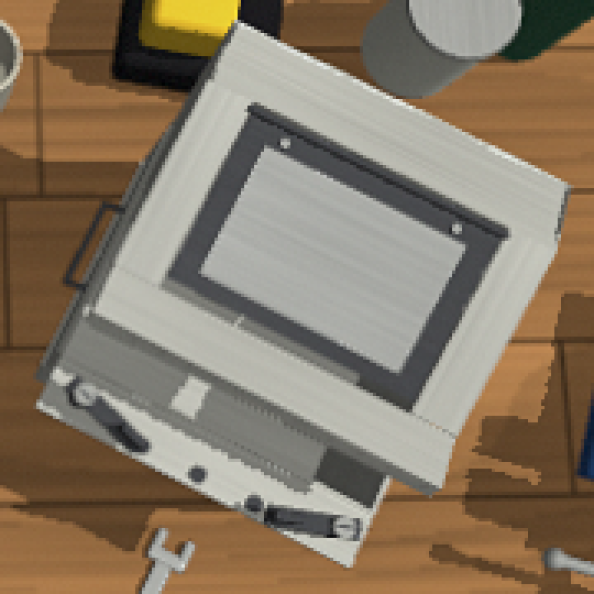

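View pics/c.png

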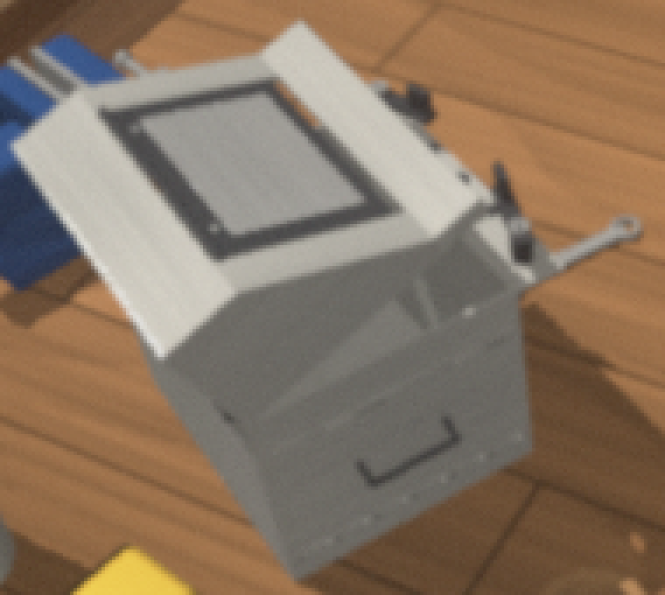

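View pics/b.png

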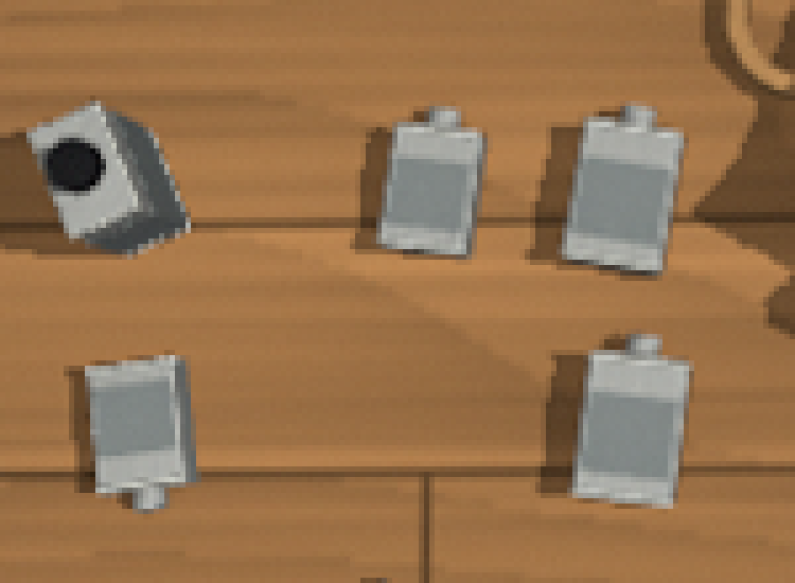

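```bash
cat > fit.py <<'E'
from h import *
from scipy.optimize import least_squares
T=load('top0.png');S=load('scene0.png')
A=lambda u,v:(315+u/3.3,125+v/3.3); C=lambda u,v:(105+u/3.5,85+v/3.5); B=lambda u,v:(130+u/5.3,190+v/5.3)
fix=[(T,A(83,392),(-143,112,230.5)),(T,A(345,527),(-143,-112,230.5)),(T,A(38,403),(-166,140,200)),(T,A(350,566),(-166,-140,200)),
(S,C(300,580),(120,140,0)),(S,C(530,450),(-120,140,0))]
hood=[(T,A(240,22),(120,142,309)),(T,A(570,185),(120,-142,309)),(S,C(162,358),(120,142,309)),(S,C(235,292),(52,142,309)),(S,C(85,90),(52,-142,309)),(T,A(88,315),(-122,142,220)),(S,C(300,22),(-122,-142,220)),(S,C(480,205),(-122,142,220))]
def W(p,X,h=0):
    X=np.array(X)/1000.
    if h: 
        d=X-[.12,0,.2];c,s=np.cos(h),np.sin(h)
        X=np.array([.12+c*d[0]+s*d[2],X[1],.2-s*d[0]+c*d[2]])
    c,s=np.cos(p[2]),np.sin(p[2]);return np.array([p[0]+c*X[0]-s*X[1],p[1]+s*X[0]+c*X[1],X[2]])
def res(p): return np.concatenate([proj(m,W(p,X))[0]-uv for m,uv,X in fix]+[proj(m,W(p,X,p[3]))[0]-uv for m,uv,X in hood])
if __name__=='__main__':
    r=least_squares(res,[.6,-.3,-.4,.4],loss='soft_l1');print(r.x);print(res(r.x).reshape(-1,2).round(1))
    p=r.x;np.save('bin.npy',p)
    for n,X,h in [('rail',(-97.5,0,220),p[3]),('railshut',(-97.5,0,220),0),('pL',(-143,112,230.5),0),('pR',(-143,-112,230.5),0),('open',(-11,0,265),0)]:print(n,W(p,X,h).round(4),np.hypot(*W(p,X,h)[:2]).round(3))
    # tins: top face corners (body only): order near->far
    for n,z,q in [('t1',.034,[(395,125),(485,132),(468,256),(378,246)]),('t2',.036,[(587,118),(685,130),(660,272),(562,258)]),('t3',.036,[(592,352),(692,365),(673,506),(572,495)]),('t4',.034,[(85,368),(176,356),(186,486),(95,492)])]:
        P=np.array([atz(T,B(*x),z) for x in q]);l=[np.linalg.norm(P[i]-P[(i+1)%4]) for i in range(4)]
        d=P[0]+P[1]-P[2]-P[3];print(n,P.mean(0).round(4),'len',np.round(l,3),'yaw of long axis',np.degrees(np.arctan2(d[1],d[0])).round(1))
    P=np.array([atz(T,B(*x),.112) for x in [(30,132),(98,102),(140,210),(70,240)]]);print('cap',P.round(3))
E
python3 fit.py
```

```text
[ 0.56898952 -0.31373251 -0.49073334  0.35407791]
[[ 0.6 -0.1]
 [-0.6 -0.9]
 [-0.7  0.2]
 [ 0.1 -0. ]
 [-2.7  0.3]
 [-0.1 -0.2]
 [-1.8 -0.8]
 [ 0.4  0.2]
 [-0.2 -0.9]
 [ 1.  -0.6]
 [-2.1 -1. ]
 [ 0.1 -0.4]
 [ 0.5 -0.1]
 [ 0.8 -1.2]]
rail [ 0.501  -0.2774  0.2942] 0.573
railshut [ 0.483  -0.2678  0.22  ] 0.552
pL [ 0.4956 -0.1476  0.2305] 0.517
pR [ 0.3901 -0.3451  0.2305] 0.521
open [ 0.5593 -0.3085  0.265 ] 0.639
t1 [0.5703 0.2203 0.034 ] len [0.053 0.073 0.053 0.072] yaw of long axis -7.1
t2 [0.5662 0.108  0.036 ] len [0.058 0.084 0.057 0.083] yaw of long axis -10.0
t3 [0.4308 0.1029 0.036 ] len [0.058 0.08  0.058 0.082] yaw of long axis -8.0
t4 [0.4352 0.3898 0.034 ] len [0.053 0.075 0.053 0.071] yaw of long axis 6.5
cap [[0.595 0.432 0.112]
 [0.611 0.394 0.112]
 [0.551 0.369 0.112]
 [0.535 0.407 0.112]]
```

Fit is consistent (residuals about 1 px, tin sizes as given): the bin is at (0.569,-0.314), yaw -28°, hood 0.354 rad. Next I go over to the rail with fingers closed.

Call:
servo_tool(
  commands=[
    {"hand": -1,"offset": [0,0,-0.06],"yaw": 0.74},
    {"hand": -1,"offset": [0,0,-0.06],"yaw": 0},
    {"hand": -1,"offset": [-0.043,-0.04,0],"yaw": 0},
    {"hand": -1,"offset": [-0.043,-0.04,0],"yaw": 0},
    {"hand": -1,"offset": [-0.043,-0.04,0],"yaw": 0},
    {"hand": -1,"offset": [-0.043,-0.04,0],"yaw": 0},
    {"hand": -1,"offset": [-0.043,-0.04,0],"yaw": 0},
    {"hand": -1,"offset": [-0.043,-0.04,0],"yaw": 0},
    {"hand": -1,"offset": [-0.043,-0.04,0],"yaw": 0},
    {"hand": -1,"offset": [-0.043,-0.04,0],"yaw": 0},
    {"hand": -1,"offset": [-0.043,-0.04,0],"yaw": 0},
    {"hand": -1,"offset": [-0.043,-0.04,0],"yaw": 0},
  ],
)

```text
time: 1.6
tool_pos: [0.4182, -0.0564, 0.3251]
tool_rot: [0.243, 0.97, 0.0, -0.0]
wrist_force: [1.9, 0.7, 0.1]
opening: 0.0008
grasp_force: 0.0
```

```bash
cat > st.py <<'E'
from h import *
from scipy.spatial.transform import Rotation as Ro
import sys
def state(b=None):
    """TCP in bin frame (mm), tool-x heading, and the tool offset to bin-frame target b (mm)"""
    o=robot.observe();p=np.load('bin.npy');R=Ro.from_quat(o['tool_rot']).as_matrix()
    Z=Ro.from_euler('z',p[2]).as_matrix();q=Z.T@(o['tool_pos']-[p[0],p[1],0])*1000
    print('t',round(o['time'],2),'bin',q.round(1),'world',o['tool_pos'].round(4),'hd',np.degrees(np.arctan2(R[1,0],R[0,0])).round(2),'(want %.2f)'%(np.degrees(p[2])+180),'F',o['wrist_force'].round(1),'op',o['opening'].round(4),'gf',round(o['grasp_force'],1),'j6',o['joint_pos'].round(2)[5])
    if b is not None: print('tool offset',(R.T@Z@(np.array(b)-q)).round(1))
def tow(x):
    o=robot.observe();R=Ro.from_quat(o['tool_rot']).as_matrix();print('offset',(R.T@(np.array(x)-o['tool_pos'])*1000).round(1))
if __name__=='__main__': state([float(x) for x in sys.argv[1:4]] if len(sys.argv)>3 else None)
E
python3 st.py -84 0 325
```

```text
Traceback (most recent call last):
  File "st.py", line 12, in <module>
    if __name__=='__main__': state([float(x) for x in sys.argv[1:4]] if len(sys.argv)>3 else None)
                             ~~~~~^^^^^^^^^^^^^^^^^^^^^^^^^^^^^^^^^^^^^^^^^^^^^^^^^^^^^^^^^^^^^^^^
  File "st.py", line 8, in state
    print('t',round(o['time'],2),'bin',q.round(1),'world',o['tool_pos'].round(4),'hd',np.degrees(np.arctan2(R[1,0],R[0,0])).round(2),'(want %.2f)'%(np.degrees(p[2])+180),'F',o['wrist_force'].round(1),'op',o['opening'].round(4),'gf',round(o['grasp_force'],1),'j6',o['joint_pos'].round(2)[5])
                                                                                                                                                                                                             ^^^^^^^^^^^^^^^^^^
AttributeError: 'float' object has no attribute 'round'
```

```bash
sed -i "s/o\['opening'\].round(4)/round(float(o['opening']),4)/" st.py; python3 st.py -78 0 325
```

```text
t 1.6 bin [-254.3  155.9  325.1] world [ 0.4182 -0.0564  0.3251] hd 151.89 (want 151.88) F [1.9 0.7 0.1] op 0.0008 gf 0.0 j6 -1.35
tool offset [-1.763e+02 -1.559e+02  1.000e-01]
```

Call:
servo_tool(
  commands=[
    {"hand": -1,"offset": [-0.044,-0.039,0],"yaw": 0},
    {"hand": -1,"offset": [-0.044,-0.039,0],"yaw": 0},
    {"hand": -1,"offset": [-0.044,-0.039,0],"yaw": 0},
    {"hand": -1,"offset": [-0.044,-0.039,0],"yaw": 0},
    {"hand": -1,"offset": [0,0,0.02],"yaw": 0},
    {"hand": -1,"offset": [0.002,0,0.015],"yaw": 0},
    {"hand": -1,"offset": [0.005,0,0.02],"yaw": 0},
    {"hand": -1,"offset": [0.005,0,0.02],"yaw": 0},
    {"hand": -1,"offset": [0.005,0,0.015],"yaw": 0},
    {"hand": -1,"offset": [0.002,0,0.012],"yaw": 0},
    {"hand": -1,"offset": [0,0,0.004],"yaw": 0},
    {"hand": -1,"offset": [0,0,0],"yaw": 0},
  ],
)

```text
time: 3.1
tool_pos: [0.4828, -0.2658, 0.2202]
tool_rot: [0.243, 0.97, 0.0, -0.0]
wrist_force: [-1.7, 1.2, 4.3]
opening: 0.0003
grasp_force: 1.9
```

```bash
python3 st.py
```

```text
t 3.1 bin [-98.6   1.7 220.2] world [ 0.4828 -0.2658  0.2202] hd 151.91 (want 151.88) F [-1.7  1.2  4.3] op 0.0003 gf 1.9 j6 -1.69
```

Call:
servo_tool(
  commands=[
    {"hand": -1,"offset": [0,0,0.004],"yaw": 0},
    {"hand": -1,"offset": [0,0,0.002],"yaw": 0},
    {"hand": -1,"offset": [0,0,0],"yaw": 0},
    {"hand": -1,"offset": [0,0,0],"yaw": 0},
    {"hand": -1,"offset": [0,0,-0.02],"yaw": 0},
    {"hand": -1,"offset": [0,0,-0.045],"yaw": 0},
    {"hand": -1,"offset": [0.042,0.031,0],"yaw": 0},
    {"hand": -1,"offset": [0.042,0.031,0],"yaw": 0},
    {"hand": -1,"offset": [0,0,0],"yaw": 0},
  ],
)

```text
time: 4.22
tool_pos: [0.4376, -0.1697, 0.2792]
tool_rot: [0.241, 0.97, 0.0, 0.001]
wrist_force: [-0.3, -1.5, 0.2]
opening: 0.0005
grasp_force: 0.0
```

```bash
python3 st.py -182 64 238; python3 - <<'E'
from h import *
s=load('scene0.png')
im=shot('scene','s1.png')['image'];a=cv2.resize(im[85:255,105:295],None,fx=3,fy=3,interpolation=3)
im=shot('top','t1.png')['image'];b=cv2.resize(im[190:300,320:440],None,fx=4.6,fy=4.6,interpolation=3)
cv2.imwrite('pics/a1.png',b[:,:,::-1])
E
```

```text
t 4.22 bin [-183.8   65.1  279.2] world [ 0.4376 -0.1697  0.2792] hd 152.08 (want 151.88) F [-0.3 -1.5  0.2] op 0.0005 gf 0.0 j6 -1.57
tool offset [-1.7 -1.2 41.2]
```

View pics/a1.png

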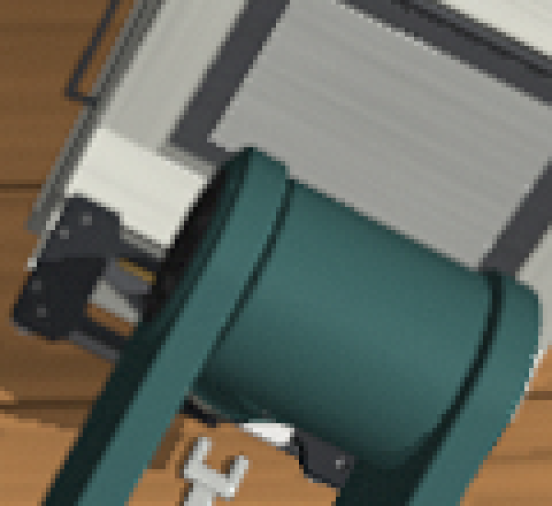

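Hood shut (pressed at z 220, and the top view agrees). The left turnbutton is next, pushed along its arc.

Call:
servo_tool(
  commands=[
    {"hand": -1,"offset": [0,-0.001,0.041],"yaw": 0},
    {"hand": -1,"offset": [-0.014,0,0],"yaw": 0},
    {"hand": -1,"offset": [-0.015,0,0],"yaw": 0},
    {"hand": -1,"offset": [-0.008,-0.002,0],"yaw": 0},
    {"hand": -1,"offset": [-0.008,0,0],"yaw": 0},
    {"hand": -1,"offset": [-0.009,0.001,0],"yaw": 0},
    {"hand": -1,"offset": [-0.009,0.003,0],"yaw": 0},
    {"hand": -1,"offset": [-0.009,0.005,0],"yaw": 0},
    {"hand": -1,"offset": [-0.007,0.007,0],"yaw": 0},
    {"hand": -1,"offset": [-0.006,0.009,0],"yaw": 0},
    {"hand": -1,"offset": [-0.004,0.008,0],"yaw": 0},
    {"hand": -1,"offset": [0,0,0],"yaw": 0},
  ],
)

```text
time: 5.82
tool_pos: [0.5318, -0.1866, 0.2374]
tool_rot: [0.242, 0.97, 0.0, 0.0]
wrist_force: [-0.2, 1.0, 0.2]
opening: 0.0004
grasp_force: 0.0
```

```bash
python3 st.py -95 95.5 238
```

```text
t 5.83 bin [-92.7  94.6 237.4] world [ 0.5318 -0.1866  0.2374] hd 151.98 (want 151.88) F [-0.2  1.   0.2] op 0.0004 gf 0.0 j6 -1.52
tool offset [ 2.3  0.9 -0.6]
```

Call:
servo_tool(
  commands=[
    {"hand": -1,"offset": [0,-0.015,0],"yaw": 0},
    {"hand": -1,"offset": [0,0,-0.045],"yaw": 0},
    {"hand": -1,"offset": [0.031,-0.048,0],"yaw": 0},
    {"hand": -1,"offset": [0.031,-0.048,0],"yaw": 0},
    {"hand": -1,"offset": [0.031,-0.048,0],"yaw": 0},
    {"hand": -1,"offset": [0,0,0],"yaw": 0},
    {"hand": -1,"offset": [0,0,0],"yaw": 0},
  ],
)

```text
time: 6.7
tool_pos: [0.3738, -0.2841, 0.2828]
tool_rot: [0.243, 0.97, 0.0, 0.001]
wrist_force: [0.8, -0.3, 0.7]
opening: 0.0009
grasp_force: 0.0
```

```bash
python3 st.py -183 -64 238
```

```text
t 6.7 bin [-186.1  -65.8  282.8] world [ 0.3738 -0.2841  0.2828] hd 151.83 (want 151.88) F [ 0.8 -0.3  0.7] op 0.0009 gf 0.0 j6 -1.85
tool offset [-3.   1.8 44.8]
```

Call:
servo_tool(
  commands=[
    {"hand": -1,"offset": [-0.002,0.002,0.045],"yaw": 0},
    {"hand": -1,"offset": [-0.014,0,0],"yaw": 0},
    {"hand": -1,"offset": [-0.015,0,0],"yaw": 0},
    {"hand": -1,"offset": [-0.008,0.002,0],"yaw": 0},
    {"hand": -1,"offset": [-0.008,0,0],"yaw": 0},
    {"hand": -1,"offset": [-0.009,-0.001,0],"yaw": 0},
    {"hand": -1,"offset": [-0.009,-0.003,0],"yaw": 0},
    {"hand": -1,"offset": [-0.009,-0.005,0],"yaw": 0},
    {"hand": -1,"offset": [-0.007,-0.007,0],"yaw": 0},
    {"hand": -1,"offset": [-0.006,-0.009,0],"yaw": 0},
    {"hand": -1,"offset": [-0.004,-0.008,0],"yaw": 0},
    {"hand": -1,"offset": [0,0,0],"yaw": 0},
  ],
)

```text
time: 8.2
tool_pos: [0.4406, -0.3533, 0.2374]
tool_rot: [0.243, 0.97, -0.0, 0.0]
wrist_force: [0.2, -0.7, -0.4]
opening: 0.0005
grasp_force: 0.0
```

```bash
python3 st.py -95 -95.5 238
```

```text
t 8.2 bin [-94.6 -95.4 237.4] world [ 0.4406 -0.3533  0.2374] hd 151.84 (want 151.88) F [ 0.2 -0.7 -0.4] op 0.0005 gf 0.0 j6 -1.86
tool offset [ 0.4 -0.1 -0.6]
```

Call:
servo_tool(
  commands=[
    {"hand": -1,"offset": [0,0.015,0],"yaw": 0},
    {"hand": -1,"offset": [0,0,-0.06],"yaw": 0},
    {"hand": 1,"offset": [0.025,0.043,0],"yaw": 0},
    {"hand": 1,"offset": [0.025,0.043,0],"yaw": 0},
    {"hand": 1,"offset": [0.025,0.043,0],"yaw": 0},
    {"hand": 1,"offset": [0.025,0.043,0],"yaw": 0},
    {"hand": 1,"offset": [0.025,0.043,0],"yaw": 0},
    {"hand": 1,"offset": [0.025,0.043,0],"yaw": 0},
    {"hand": 1,"offset": [0.025,0.043,0],"yaw": 0},
    {"hand": 1,"offset": [0.025,0.043,0],"yaw": 0},
    {"hand": 1,"offset": [0.023,0.039,0],"yaw": 0},
    {"hand": 1,"offset": [0,0,0],"yaw": 0},
  ],
)

```text
time: 9.7
tool_pos: [0.4304, 0.1072, 0.2978]
tool_rot: [0.24, 0.971, 0.001, 0.0]
wrist_force: [0.0, -0.4, -0.5]
opening: 0.0932
grasp_force: 0.0
```

```bash
python3 st.py; python3 - <<'E'
from h import *
im=shot('top','t2.png')['image'];a=cv2.resize(im[125:305,315:495],None,fx=2.2,fy=2.2,interpolation=3)
b=shot('wrist','w2.png')['image'];b=cv2.resize(b,(400,300));
a=np.vstack([a,np.zeros((4,396,3),np.uint8)]);o=np.zeros((400,800,3),np.uint8);o[:400,:396]=a[:400];o[:300,400:]=b
cv2.imwrite('pics/v2.png',o[:,:,::-1])
E
```

```text
t 9.7 bin [-320.6  305.9  297.8] world [0.4304 0.1072 0.2978] hd 152.27 (want 151.88) F [ 0.  -0.4 -0.5] op 0.0932 gf 0.0 j6 -0.97
```

View pics/v2.png

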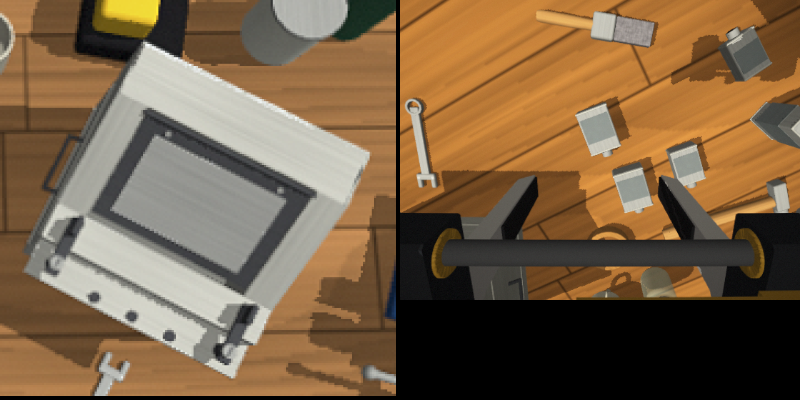

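Left half: hood shut, both turnbuttons point back across the rail. Right half (wrist): tins at about (600,130), (633,187), (687,165), (745,53) – t2 may have moved. I'll write a silhouette-fit tin locator.

```bash
cat > tins.py <<'E'
from h import *
from scipy.optimize import minimize
from scipy.spatial.transform import Rotation as Ro
L=(.084,.058,.036);M=(.074,.052,.032)
INIT={'t1':(M,.570,.220,-7),'t2':(L,.566,.108,-10),'t3':(L,.431,.103,-8),'t4':(M,.435,.390,186)}
def wcam(im,o):
    T=np.array(im['T_tool_cam']);W=np.eye(4);W[:3,:3]=Ro.from_quat(o['tool_rot']).as_matrix();W[:3,3]=o['tool_pos']
    E=np.linalg.inv(W@T);im=dict(im);im['R']=E[:3,:3];im['t']=E[:3,3];return im
def grey(im):
    h=cv2.cvtColor(np.array(im['image']),cv2.COLOR_RGB2HSV);return ((h[...,1]<75)&(h[...,2]>55)).astype(np.uint8)
def sil(im,s,q,k=4):
    c,sn=np.cos(q[2]),np.sin(q[2])
    def hull(P):
        P=np.array(P);X=np.c_[q[0]+c*P[:,0]-sn*P[:,1],q[1]+sn*P[:,0]+c*P[:,1],P[:,2]]
        return cv2.convexHull((proj(im,X)).astype(np.float32))
    m=np.zeros((420,560),np.uint8);a,b,h=s
    for H in (hull([(i*a/2,j*b/2,z) for i in(1,-1) for j in(1,-1) for z in(0,h)]),hull([(a/2+i,j*.01,h/2+z) for i in(0,.012) for j in(1,-1) for z in(-.01,.01)])):
        cv2.fillConvexPoly(m,np.round(H*16).astype(int),1,cv2.LINE_8,4)
    return m
def fit(im,s,q0,r=.035):
    g=grey(im);roi=cv2.dilate(sil(im,s,q0),np.ones((3,3)),iterations=int(r*600));g=g&roi
    n,lab,st,ce=cv2.connectedComponentsWithStats(g)
    c0=proj(im,[q0[0],q0[1],s[2]])[0]
    ok=[i for i in range(1,n) if st[i,4]>60]
    if not ok: return None
    i=min(ok,key=lambda i:np.hypot(*(ce[i]-c0)));g=(lab==i).astype(np.uint8)
    f=lambda v:-float((g&(m:=sil(im,s,(v[0]/100,v[1]/100,v[2])))).sum())/max(1,(g|m).sum())
    p=atz(im,ce[i],s[2]/2);best=None
    for d in(-.25,0,.25):
        x0=np.array([p[0]*100,p[1]*100,q0[2]+d])
        r_=minimize(f,x0,method='Nelder-Mead',options=dict(initial_simplex=[x0,x0+[.8,0,0],x0+[0,.8,0],x0+[0,0,.2]],xatol=.01,fatol=1e-4))
        if best is None or r_.fun<best.fun:best=r_
    x=best.x;return x[0]/100,x[1]/100,np.degrees(x[2]),-best.fun
def find(im,names='t1 t2 t3 t4'.split(),tag=''):
    for n in names:
        s,x,y,a=INIT[n];r=fit(im,s,(x,y,np.radians(a)));print(tag,n,None if r is None else np.round(r,4))
if __name__=='__main__':
    import sys
    if sys.argv[1]=='old':
        find(load('top0.png'),tag='t0');find(load('t1.png'),tag='t1')
    o=robot.observe();im=wcam(shot('wrist',sys.argv[1]+'w.png'),o);find(im,sys.argv[2:] or list(INIT),'w')
E
python3 tins.py old
```

```text
t0 t1 [ 0.5762  0.2243 -4.5666  0.8976]
t0 t2 [ 0.5703  0.1123 -9.9672  0.9088]
t0 t3 [ 0.4324  0.1052 -7.2174  0.926 ]
t0 t4 [  0.4358   0.393  186.1967   0.8865]
t1 t1 [ 0.5761  0.2241 -4.5924  0.8998]
t1 t2 [  0.5691   0.1108 -12.7146   0.9106]
t1 t3 [ 0.4321  0.105  -6.6982  0.9228]
t1 t4 [  0.4369   0.392  183.3781   0.8949]
w t1 [ 0.5758  0.2222 -8.8149  0.7147]
w t2 [ 0.5706  0.1104 -9.6427  0.9297]
w t3 [ 0.4339  0.1065 -6.8364  0.9435]
w t4 [  0.4386   0.3925 185.7548   0.892 ]
```

Call:
servo_tool(
  commands=[
    {"hand": 1,"offset": [-0.003,-0.001,0.04],"yaw": -1},
    {"hand": 1,"offset": [0,0,0.05],"yaw": -1},
    {"hand": 1,"offset": [0,0,0.05],"yaw": -1},
    {"hand": 1,"offset": [0,0,0.05],"yaw": -1},
    {"hand": 1,"offset": [0,0,0.05],"yaw": -0.14},
    {"hand": 1,"offset": [0,0,0.03],"yaw": 0},
    {"hand": 1,"offset": [0,0,0.02],"yaw": 0},
    {"hand": 1,"offset": [0,0,0],"yaw": 0},
    {"hand": -1,"offset": [0,0,0],"yaw": 0},
    {"hand": -1,"offset": [0,0,0],"yaw": 0},
    {"hand": -1,"offset": [0,0,0],"yaw": 0},
    {"hand": -1,"offset": [0,0,0],"yaw": 0},
  ],
)

```text
time: 11.35
tool_pos: [0.434, 0.102, 0.0081]
tool_rot: [0.064, 0.998, 0.0, 0.001]
wrist_force: [-0.1, 0.9, 3.6]
opening: 0.0574
grasp_force: 30.1
```

```bash
python3 st.py
```

```text
t 11.35 bin [-315.   303.1    8.1] world [0.434  0.102  0.0081] hd 172.61 (want 151.88) F [-0.1  0.9  3.6] op 0.0574 gf 30.1 j6 -1.34
```

Call:
servo_tool(
  commands=[
    {"hand": -1,"offset": [0,0,-0.03],"yaw": 0},
    {"hand": -1,"offset": [0,0,-0.055],"yaw": 1},
    {"hand": -1,"offset": [0,0,-0.055],"yaw": 1},
    {"hand": -1,"offset": [0,0,-0.055],"yaw": 1},
    {"hand": -1,"offset": [0,0,-0.055],"yaw": 1},
    {"hand": -1,"offset": [0,0,-0.055],"yaw": 0.15},
    {"hand": -1,"offset": [0,0,-0.045],"yaw": 0},
    {"hand": -1,"offset": [-0.037,-0.038,0],"yaw": 0},
    {"hand": -1,"offset": [-0.037,-0.038,0],"yaw": 0},
    {"hand": -1,"offset": [-0.037,-0.038,0],"yaw": 0},
    {"hand": -1,"offset": [-0.037,-0.038,0],"yaw": 0},
    {"hand": -1,"offset": [-0.037,-0.038,0],"yaw": 0},
  ],
)

```text
time: 12.85
tool_pos: [0.5071, -0.1547, 0.3572]
tool_rot: [0.243, 0.97, 0.0, -0.0]
wrist_force: [0.9, 0.7, -1.2]
opening: 0.0577
grasp_force: 30.0
```

Call:
servo_tool(
  commands=[
    {"hand": -1,"offset": [-0.037,-0.038,0],"yaw": 0},
    {"hand": -1,"offset": [-0.037,-0.038,0],"yaw": 0},
    {"hand": -1,"offset": [-0.036,-0.036,0],"yaw": 0},
    {"hand": -1,"offset": [0,0,0],"yaw": 0},
    {"hand": -1,"offset": [0,0,0],"yaw": 0},
  ],
)

```text
time: 13.48
tool_pos: [0.5511, -0.3035, 0.3568]
tool_rot: [0.243, 0.97, 0.0, -0.001]
wrist_force: [-0.9, 0.3, -0.5]
opening: 0.0577
grasp_force: 30.0
```

```bash
python3 st.py -20 0 330; python3 - <<'E'
from h import *
a=cv2.resize(shot('wrist','w3.png')['image'],(400,300))
b=cv2.resize(shot('scene','s3.png')['image'][50:260,90:300],(400,400),interpolation=3)
o=np.zeros((400,800,3),np.uint8);o[:300,:400]=a;o[:,400:]=b;cv2.imwrite('pics/v3.png',o[:,:,::-1])
E
```

```text
t 13.47 bin [-20.6   0.6 356.8] world [ 0.5511 -0.3035  0.3568] hd 151.85 (want 151.88) F [-0.9  0.3 -0.5] op 0.0577 gf 30.0 j6 -1.67
tool offset [-0.7 -0.6 26.8]
```

View pics/v3.png

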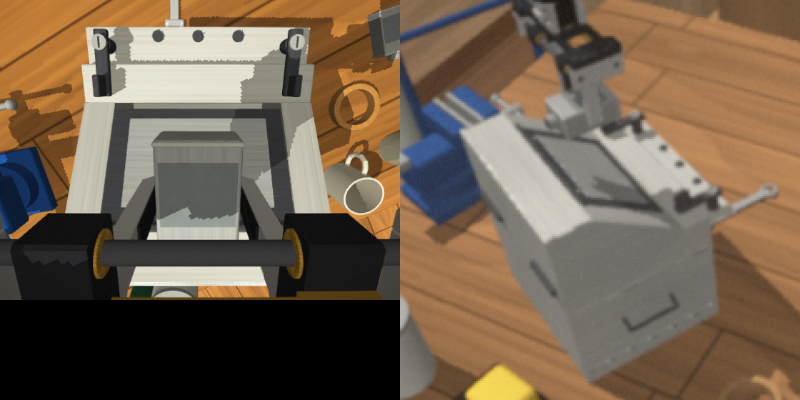

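Wrist view: tin level between fingers, screws at (99,41)/(296,41) (half-scale), buttons square. I'll check the bin pose and tin front edge with these.

```bash
python3 - <<'E'
from tins import *; from fit import W
p=np.load('bin.npy');im=wcam(load('w3.png'),robot.observe());k=1.4
for uv,z in [((99,41),.2305),((296,41),.2305)]:
    w=atz(im,(uv[0]*k,uv[1]*k),z);c,s=np.cos(p[2]),np.sin(p[2]);d=w[:2]-p[:2];print('screw bin',(c*d[0]+s*d[1])*1e3,(-s*d[0]+c*d[1])*1e3)
for uv,z in [((153,148),.385),((243,148),.385),((162,132),.349),((235,132),.349),((119,110),.229),((281,110),.229)]:
    w=atz(im,(uv[0]*k,uv[1]*k),z);d=w[:2]-p[:2];print(uv,((c*d[0]+s*d[1])*1e3).round(1),((-s*d[0]+c*d[1])*1e3).round(1))
E
```

```text
screw bin -146.3439639754728 -111.33454969922457
screw bin -146.4614589689189 115.06407488811874
(153, 148) -58.6 -26.3
(243, 148) -58.6 30.9
(162, 132) -62.2 -25.4
(235, 132) -62.2 30.9
(119, 110) -67.5 -95.0
(281, 110) -67.6 105.0
```

Call:
servo_tool(
  commands=[
    {"hand": -1,"offset": [0,0,0.04],"yaw": 0},
    {"hand": -1,"offset": [0,0,0.03],"yaw": 0},
    {"hand": -1,"offset": [0,0,0.02],"yaw": 0},
    {"hand": -1,"offset": [0,0,0.02],"yaw": 0},
    {"hand": -1,"offset": [0,0,0.02],"yaw": 0},
    {"hand": -1,"offset": [0,0,0.015],"yaw": 0},
  ],
)

```text
time: 14.32
tool_pos: [0.5504, -0.3018, 0.2151]
tool_rot: [0.242, 0.97, -0.0, 0.001]
wrist_force: [-4.0, 2.0, 2.8]
opening: 0.058
grasp_force: 30.0
```

```bash
python3 st.py
```

```text
t 14.32 bin [-22.    1.8 215.1] world [ 0.5504 -0.3018  0.2151] hd 151.96 (want 151.88) F [-4.   2.   2.8] op 0.058 gf 30.0 j6 -1.67
```

Call:
servo_tool(
  commands=[
    {"hand": -1,"offset": [0,0,0.02],"yaw": 0},
    {"hand": -1,"offset": [0,0,0.02],"yaw": 0},
    {"hand": -1,"offset": [0,0,0.02],"yaw": 0},
    {"hand": -1,"offset": [0,0,0.015],"yaw": 0},
    {"hand": -1,"offset": [0,0,0.015],"yaw": 0},
    {"hand": -1,"offset": [0,0,0],"yaw": 0},
  ],
)

```text
time: 15.08
tool_pos: [0.5501, -0.3027, 0.1205]
tool_rot: [0.243, 0.97, 0.001, -0.002]
wrist_force: [-4.2, 1.3, -0.2]
opening: 0.058
grasp_force: 30.0
```

```bash
python3 st.py
```

```text
t 15.07 bin [-21.9   0.8 120.5] world [ 0.5501 -0.3027  0.1205] hd 151.86 (want 151.88) F [-4.2  1.3 -0.2] op 0.058 gf 30.0 j6 -1.67
```

Call:
servo_tool(
  commands=[
    {"hand": 0.7,"offset": [0,0,0],"yaw": 0},
    {"hand": 0.7,"offset": [0,0,0],"yaw": 0},
    {"hand": 0.7,"offset": [0,0,0],"yaw": 0},
    {"hand": 0.7,"offset": [0,0,-0.03],"yaw": 0},
    {"hand": 0.7,"offset": [0,0,-0.03],"yaw": 0},
    {"hand": 0.7,"offset": [0,0,-0.04],"yaw": 0},
    {"hand": 0.7,"offset": [0,0,-0.05],"yaw": 0},
    {"hand": 0.7,"offset": [0,0,-0.05],"yaw": 0},
    {"hand": 0.7,"offset": [0,0,-0.04],"yaw": 0},
    {"hand": 0.7,"offset": [0.037,0.038,0],"yaw": 0},
    {"hand": 0.7,"offset": [0.037,0.038,0],"yaw": 0},
    {"hand": 0.7,"offset": [0.037,0.038,0],"yaw": 0},
  ],
)

```text
time: 16.58
tool_pos: [0.5076, -0.1501, 0.3635]
tool_rot: [0.243, 0.97, -0.0, 0.002]
wrist_force: [0.7, 0.0, 0.1]
opening: 0.0799
grasp_force: 0.0
```

```bash
python3 st.py; python3 - <<'E'
from h import *
a=cv2.resize(shot('wrist','w4.png')['image'],(400,300))
b=cv2.resize(shot('scene','s4.png')['image'][50:260,90:300],(400,400),interpolation=3)
o=np.zeros((400,800,3),np.uint8);o[:300,:400]=a;o[:,400:]=b;cv2.imwrite('pics/v4.png',o[:,:,::-1])
from tins import *
find(load('s4.png'))
E
```

```text
t 16.57 bin [-131.2  115.5  363.5] world [ 0.5076 -0.1501  0.3635] hd 151.83 (want 151.88) F [0.7 0.  0.1] op 0.0799 gf 0.0 j6 -1.47
 t1 [ 0.572   0.2243 -6.1234  0.8957]
 t2 [ 0.5662  0.1112 -6.4031  0.9042]
 t3 [ 0.5583  0.1112 -6.0481  0.5997]
 t4 [  0.5081   0.4044 194.241    0.4842]
```

View pics/v4.png

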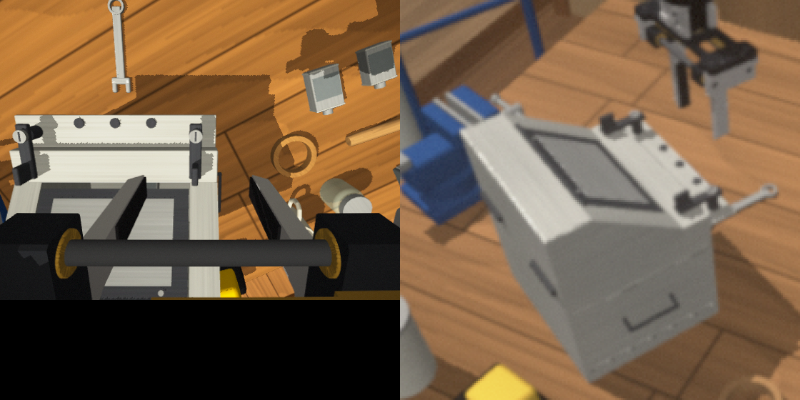

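Tin 3 is in, flap closed, locks square. On to tin 2.

Call:
servo_tool(
  commands=[
    {"hand": 1,"offset": [0.014,0.052,0],"yaw": 0},
    {"hand": 1,"offset": [0.014,0.052,0],"yaw": 0},
    {"hand": 1,"offset": [0.014,0.052,0],"yaw": 0},
    {"hand": 1,"offset": [0.014,0.052,0],"yaw": 0},
    {"hand": 1,"offset": [0.013,0.051,0],"yaw": 0},
    {"hand": 1,"offset": [0,0,0.04],"yaw": -1},
    {"hand": 1,"offset": [0,0,0.04],"yaw": -1},
    {"hand": 1,"offset": [0,0,0.03],"yaw": -1},
    {"hand": 1,"offset": [0,0,0],"yaw": -0.6},
    {"hand": 1,"offset": [0,0,0],"yaw": 0},
    {"hand": 1,"offset": [0,0,0],"yaw": 0},
  ],
)

```text
time: 18.05
tool_pos: [0.5694, 0.1097, 0.2535]
tool_rot: [0.089, 0.996, 0.0, 0.001]
wrist_force: [-0.2, -0.9, -1.1]
opening: 0.0938
grasp_force: 0.0
```

```bash
python3 st.py;python3 tins.py a t2 t1 t4; python3 -c "
from tins import *
find(shot('top','t5.png'))"
```

```text
t 18.05 bin [-199.2  373.7  253.5] world [0.5694 0.1097 0.2535] hd 169.79 (want 151.88) F [-0.2 -0.9 -1.1] op 0.0938 gf 0.0 j6 -1.3
w t2 [ 0.569   0.1113 -9.4735  0.9383]
w t1 [ 0.5742  0.2235 -7.4241  0.9165]
w t4 [  0.4369   0.3945 186.8943   0.9449]
 t1 [ 0.5744  0.2128 14.3551  0.513 ]
 t2 [ 0.568   0.1248 18.6035  0.5915]
 t3 [  0.3681   0.1218 113.2816   0.2302]
 t4 [  0.4362   0.392  187.8681   0.8845]
```

Call:
servo_tool(
  commands=[
    {"hand": 1,"offset": [0,0.001,0.06],"yaw": 0},
    {"hand": 1,"offset": [0,0,0.06],"yaw": 0},
    {"hand": 1,"offset": [0,0,0.06],"yaw": 0},
    {"hand": 1,"offset": [0,0,0.04],"yaw": 0},
    {"hand": 1,"offset": [0,0,0.025],"yaw": 0},
    {"hand": 1,"offset": [0,0,0],"yaw": 0},
    {"hand": -1,"offset": [0,0,0],"yaw": 0},
    {"hand": -1,"offset": [0,0,0],"yaw": 0},
    {"hand": -1,"offset": [0,0,0],"yaw": 0},
    {"hand": -1,"offset": [0,0,0],"yaw": 0},
    {"hand": -1,"offset": [0,0,-0.03],"yaw": 0},
  ],
)

```text
time: 19.52
tool_pos: [0.566, 0.1108, 0.0349]
tool_rot: [0.088, 0.996, -0.001, -0.003]
wrist_force: [-0.0, 1.1, -0.8]
opening: 0.0577
grasp_force: 30.0
```

Call:
servo_tool(
  commands=[
    {"hand": -1,"offset": [0,0,-0.055],"yaw": 1},
    {"hand": -1,"offset": [0,0,-0.055],"yaw": 1},
    {"hand": -1,"offset": [0,0,-0.055],"yaw": 1},
    {"hand": -1,"offset": [0,0,-0.055],"yaw": 0.6},
    {"hand": -1,"offset": [0,0,-0.055],"yaw": 0},
    {"hand": -1,"offset": [0,0,-0.045],"yaw": 0},
    {"hand": -1,"offset": [0,0,0],"yaw": 0},
    {"hand": -1,"offset": [0,0,0],"yaw": 0},
  ],
)

```text
time: 20.52
tool_pos: [0.5684, 0.111, 0.3561]
tool_rot: [0.243, 0.97, -0.0, -0.001]
wrist_force: [0.6, -0.2, -2.2]
opening: 0.0579
grasp_force: 30.0
```

```bash
python3 st.py -20.5 1 357
```

```text
t 20.52 bin [-200.7  374.3  356.1] world [0.5684 0.111  0.3561] hd 151.85 (want 151.88) F [ 0.6 -0.2 -2.2] op 0.0579 gf 30.0 j6 -0.98
tool offset [-180.4 -373.2   -0.8]
```

Call:
servo_tool(
  commands=[
    {"hand": -1,"offset": [-0.022,-0.046,0],"yaw": 0},
    {"hand": -1,"offset": [-0.022,-0.046,0],"yaw": 0},
    {"hand": -1,"offset": [-0.022,-0.046,0],"yaw": 0},
    {"hand": -1,"offset": [-0.022,-0.046,0],"yaw": 0},
    {"hand": -1,"offset": [-0.022,-0.046,0],"yaw": 0},
    {"hand": -1,"offset": [-0.022,-0.046,0],"yaw": 0},
    {"hand": -1,"offset": [-0.022,-0.046,0],"yaw": 0},
    {"hand": -1,"offset": [-0.022,-0.046,0],"yaw": 0},
    {"hand": -1,"offset": [-0.004,-0.005,0],"yaw": 0},
    {"hand": -1,"offset": [0,0,0],"yaw": 0},
    {"hand": -1,"offset": [0,0,0],"yaw": 0},
  ],
)

```text
time: 21.9
tool_pos: [0.5515, -0.3013, 0.3571]
tool_rot: [0.242, 0.97, 0.0, -0.0]
wrist_force: [0.3, 0.5, -0.5]
opening: 0.0575
grasp_force: 30.0
```

```bash
python3 st.py -20.5 1 357; python3 - <<'E'
from h import *
from tins import *
o=robot.observe();im=wcam(shot('wrist','w6.png'),o)
# compare with w3: difference of tin position in gripper
a=load('w3.png')['image'][170:330,150:410].astype(float);b=im['image'][170:330,150:410].astype(float)
print('shift vs first tin',cv2.phaseCorrelate(a.mean(2)[:150,60:200].copy(),b.mean(2)[:150,60:200].copy()))
cv2.imwrite('pics/v6.png',np.hstack([a,b])[:,:,::-1])
E
```

```text
t 21.9 bin [-21.3   2.7 357.1] world [ 0.5515 -0.3013  0.3571] hd 151.96 (want 151.88) F [ 0.3  0.5 -0.5] op 0.0575 gf 30.0 j6 -1.67
tool offset [-0.8 -1.7  0.1]
shift vs first tin ((0.01856182273304796, 0.11378271735993906), 0.8485395241769565)[ WARN:0@1.530] global loadsave.cpp:1063 imwrite_ Unsupported depth image for selected encoder is fallbacked to CV_8U.
```

View pics/v6.png

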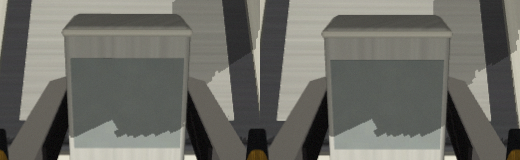

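Tin 2 sits in the grip just like the first one did. Same descent.

Call:
servo_tool(
  commands=[
    {"hand": -1,"offset": [0,-0.002,0.04],"yaw": 0},
    {"hand": -1,"offset": [0,0,0.03],"yaw": 0},
    {"hand": -1,"offset": [0,0,0.02],"yaw": 0},
    {"hand": -1,"offset": [0,0,0.02],"yaw": 0},
    {"hand": -1,"offset": [0,0,0.02],"yaw": 0},
    {"hand": -1,"offset": [0,0,0.02],"yaw": 0},
    {"hand": -1,"offset": [0,0,0.02],"yaw": 0},
    {"hand": -1,"offset": [0,0,0.02],"yaw": 0},
    {"hand": -1,"offset": [0,0,0.02],"yaw": 0},
    {"hand": -1,"offset": [0,0,0.015],"yaw": 0},
    {"hand": -1,"offset": [0,0,0.01],"yaw": 0},
    {"hand": -1,"offset": [0,0,0],"yaw": 0},
  ],
)

```text
time: 23.45
tool_pos: [0.5492, -0.3031, 0.1204]
tool_rot: [0.243, 0.97, 0.001, -0.002]
wrist_force: [-2.4, 3.6, -5.5]
opening: 0.058
grasp_force: 30.0
```

```bash
python3 st.py
```

```text
t 23.45 bin [-22.4   0.  120.4] world [ 0.5492 -0.3031  0.1204] hd 151.89 (want 151.88) F [-2.4  3.6 -5.5] op 0.058 gf 30.0 j6 -1.68
```

Call:
servo_tool(
  commands=[
    {"hand": 0.7,"offset": [0,0,0],"yaw": 0},
    {"hand": 0.7,"offset": [0,0,0],"yaw": 0},
    {"hand": 0.7,"offset": [0,0,0],"yaw": 0},
    {"hand": 0.7,"offset": [0,0,-0.03],"yaw": 0},
    {"hand": 0.7,"offset": [0,0,-0.03],"yaw": 0},
    {"hand": 0.7,"offset": [0,0,-0.04],"yaw": 0},
    {"hand": 0.7,"offset": [0,0,-0.05],"yaw": 0},
    {"hand": 0.7,"offset": [0,0,-0.05],"yaw": 0},
    {"hand": 0.7,"offset": [0,0,-0.04],"yaw": 0},
    {"hand": 0.7,"offset": [0.022,0.046,0],"yaw": 0},
    {"hand": 0.7,"offset": [0.022,0.046,0],"yaw": 0},
    {"hand": 0.7,"offset": [0.022,0.046,0],"yaw": 0},
  ],
)

```text
time: 24.95
tool_pos: [0.5583, -0.1509, 0.3637]
tool_rot: [0.243, 0.97, -0.0, 0.002]
wrist_force: [0.5, 0.2, -0.0]
opening: 0.0801
grasp_force: 0.0
```

```bash
cat > chk.py <<'E'
# compare the bin in scene view with the known-good picture s4 (flap closed, locked)
from h import *
import sys
a=load('s4.png')['image'].astype(int);b=shot('scene',sys.argv[1])['image'].astype(int)
d=np.abs(a-b).max(2)[85:255,105:230];print('changed px',(d>40).sum(),'mean at',np.argwhere(d>40).mean(0)[::-1]+[105,85] if (d>40).any() else '')
E
python3 chk.py s5.png; python3 st.py; python3 -c "
from st import *
tow([.5745,.2235,.36])"
```

```text
changed px 310 mean at [223.65483871  98.6516129 ]
t 25.0 bin [-89.  144.3 364.8] world [ 0.5585 -0.1446  0.3648] hd 152.26 (want 151.88) F [0.4 1.3 1.6] op 0.0802 gf 0.0 j6 -1.44
offset [157.2 333.2   6. ]
```

Call:
servo_tool(
  commands=[
    {"hand": 1,"offset": [0.022,0.047,0],"yaw": 0},
    {"hand": 1,"offset": [0.022,0.047,0],"yaw": 0},
    {"hand": 1,"offset": [0.022,0.047,0],"yaw": 0},
    {"hand": 1,"offset": [0.022,0.048,0],"yaw": 0},
    {"hand": 1,"offset": [0.022,0.048,0],"yaw": 0},
    {"hand": 1,"offset": [0.023,0.048,0],"yaw": 0},
    {"hand": 1,"offset": [0.023,0.048,0],"yaw": 0},
    {"hand": 1,"offset": [0,0,0.04],"yaw": -1},
    {"hand": 1,"offset": [0,0,0.04],"yaw": -1},
    {"hand": 1,"offset": [0,0,0.03],"yaw": -1},
    {"hand": 1,"offset": [0,0,0],"yaw": -1},
    {"hand": 1,"offset": [0,0,0],"yaw": 0},
  ],
)

```text
time: 26.5
tool_pos: [0.5777, 0.2155, 0.253]
tool_rot: [0.072, 0.997, 0.0, 0.001]
wrist_force: [0.3, -0.5, -0.3]
opening: 0.0941
grasp_force: 0.0
```

```bash
python3 st.py;python3 tins.py b t1 t4
```

```text
t 26.5 bin [-241.7  470.9  253. ] world [0.5777 0.2155 0.253 ] hd 171.79 (want 151.88) F [ 0.3 -0.5 -0.3] op 0.0941 gf 0.0 j6 -1.16
w t1 [ 0.5476  0.2505 -6.2548  0.8148]
w t4 [  0.4372   0.3925 186.6232   0.9338]
```

```bash
python3 - <<'E'
from tins import *
im=wcam(load('bw.png'),robot.observe());v=cv2.cvtColor(im['image'],cv2.COLOR_RGB2BGR)
for q,c in(((.5476,.2505,-.109),(0,0,255)),((.5745,.2235,-.13),(0,255,0))):
    cs,_=cv2.findContours(sil(im,M,q),0,1);cv2.drawContours(v,cs,-1,c,1)
cv2.imwrite('pics/v7.png',v)
E
```

```text
(no output)
```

View pics/v7.png

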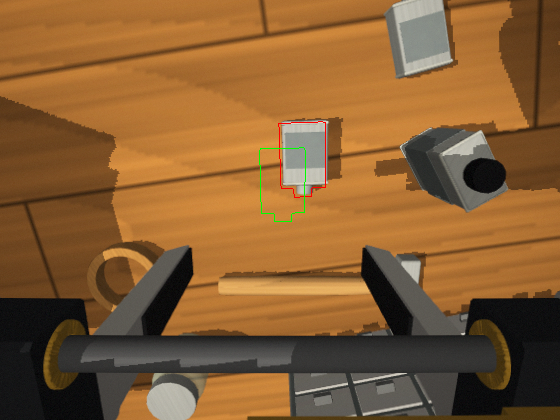

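Wrist view: t1 was knocked and now lies at about (305,155) px, i.e. (0.548,0.250). The capped tin is clear. I'll re-centre, measure again, then grasp.

Call:
servo_tool(
  commands=[
    {"hand": 1,"offset": [0.034,0.03,0],"yaw": 0},
    {"hand": 1,"offset": [0,0,0],"yaw": 0},
    {"hand": 1,"offset": [0,0,0],"yaw": 0},
  ],
)

```text
time: 26.92
tool_pos: [0.5482, 0.2499, 0.2535]
tool_rot: [0.071, 0.997, 0.0, 0.001]
wrist_force: [0.3, -0.6, 0.6]
opening: 0.0939
grasp_force: 0.0
```

```bash
sed -i "s/(M,.570,.220,-7)/(M,.548,.250,-7)/" tins.py; python3 st.py;python3 tins.py c t1 t4
```

```text
t 26.93 bin [-284.   487.3  253.5] world [0.5482 0.2499 0.2535] hd 171.83 (want 151.88) F [ 0.3 -0.6  0.6] op 0.0939 gf 0.0 j6 -1.09
w t1 [ 0.5459  0.2538 -6.9994  0.9382]
w t4 [  0.4393   0.3919 187.6699   0.9146]
```

Call:
servo_tool(
  commands=[
    {"hand": 1,"offset": [0.002,0.004,0.06],"yaw": -0.2},
    {"hand": 1,"offset": [0,0,0.06],"yaw": 0},
    {"hand": 1,"offset": [0,0,0.06],"yaw": 0},
    {"hand": 1,"offset": [0,0,0.04],"yaw": 0},
    {"hand": 1,"offset": [0,0,0.025],"yaw": 0},
    {"hand": 1,"offset": [0,0,0],"yaw": 0},
    {"hand": -1,"offset": [0,0,0],"yaw": 0},
    {"hand": -1,"offset": [0,0,0],"yaw": 0},
    {"hand": -1,"offset": [0,0,0],"yaw": 0},
    {"hand": -1,"offset": [0,0,0],"yaw": 0},
    {"hand": -1,"offset": [0,0,-0.03],"yaw": 0},
  ],
)

```text
time: 28.35
tool_pos: [0.5436, 0.2535, 0.0348]
tool_rot: [0.062, 0.998, -0.001, -0.003]
wrist_force: [-0.2, -0.2, -0.2]
opening: 0.0514
grasp_force: 30.0
```

Call:
servo_tool(
  commands=[
    {"hand": -1,"offset": [0,0,-0.055],"yaw": 1},
    {"hand": -1,"offset": [0,0,-0.055],"yaw": 1},
    {"hand": -1,"offset": [0,0,-0.055],"yaw": 1},
    {"hand": -1,"offset": [0,0,-0.055],"yaw": 1},
    {"hand": -1,"offset": [0,0,-0.055],"yaw": 0.2},
    {"hand": -1,"offset": [0,0,-0.045],"yaw": 0},
    {"hand": -1,"offset": [0,0,0],"yaw": 0},
    {"hand": -1,"offset": [0,0,0],"yaw": 0},
  ],
)

```text
time: 29.35
tool_pos: [0.5458, 0.2542, 0.3562]
tool_rot: [0.243, 0.97, -0.0, -0.001]
wrist_force: [-0.8, -0.1, -1.9]
opening: 0.0518
grasp_force: 30.0
```

```bash
python3 st.py -20 1 357
```

```text
t 29.35 bin [-288.1  490.   356.2] world [0.5458 0.2542 0.3562] hd 151.86 (want 151.88) F [-0.8 -0.1 -1.9] op 0.0518 gf 30.0 j6 -0.74
tool offset [-268.3 -488.9   -0.5]
```

Call:
servo_tool(
  commands=[
    {"hand": -1,"offset": [-0.024,-0.044,0],"yaw": 0},
    {"hand": -1,"offset": [-0.024,-0.044,0],"yaw": 0},
    {"hand": -1,"offset": [-0.024,-0.044,0],"yaw": 0},
    {"hand": -1,"offset": [-0.024,-0.044,0],"yaw": 0},
    {"hand": -1,"offset": [-0.024,-0.044,0],"yaw": 0},
    {"hand": -1,"offset": [-0.024,-0.044,0],"yaw": 0},
    {"hand": -1,"offset": [-0.024,-0.044,0],"yaw": 0},
    {"hand": -1,"offset": [-0.024,-0.044,0],"yaw": 0},
    {"hand": -1,"offset": [-0.024,-0.044,0],"yaw": 0},
    {"hand": -1,"offset": [-0.024,-0.044,0],"yaw": 0},
    {"hand": -1,"offset": [-0.024,-0.044,0],"yaw": 0},
    {"hand": -1,"offset": [-0.004,-0.005,0],"yaw": 0},
  ],
)

```text
time: 30.85
tool_pos: [0.5505, -0.3062, 0.3525]
tool_rot: [0.245, 0.969, 0.001, -0.004]
wrist_force: [-0.2, 0.3, -1.5]
opening: 0.0516
grasp_force: 30.0
```

Call:
servo_tool(
  commands=[
    {"hand": -1,"offset": [0,0,0],"yaw": 0},
    {"hand": -1,"offset": [0,0,0],"yaw": 0},
  ],
)

```text
time: 31.1
tool_pos: [0.5518, -0.3018, 0.3572]
tool_rot: [0.242, 0.97, 0.0, -0.0]
wrist_force: [0.3, 0.2, -1.0]
opening: 0.0518
grasp_force: 30.0
```

```bash
python3 st.py -20 1 357; cat > hold.py <<'E'
# edges of the tin in the gripper, columns/rows of the front top edge, against the first hold (w3)
from h import *; import sys
a=load('w3.png')['image'].astype(float);b=shot('wrist',sys.argv[1])['image'].astype(float)
cv2.imwrite('pics/'+sys.argv[2],np.hstack([a,b])[150:340,:,::-1][:, list(range(150,410))+list(range(710,970))].astype(np.uint8))
E
python3 hold.py w8.png v8.png
```

```text
t 31.1 bin [-20.8   2.4 357.2] world [ 0.5518 -0.3018  0.3572] hd 151.96 (want 151.88) F [ 0.3  0.2 -1. ] op 0.0518 gf 30.0 j6 -1.67
tool offset [-0.8 -1.4  0.2]
```

View pics/v8.png

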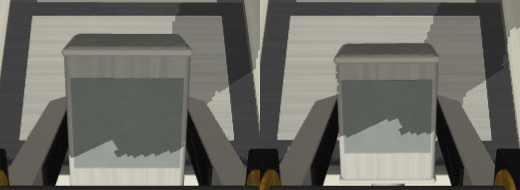

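Smaller tin held straight and centred (front edge ~(386,50)). Descending.

Call:
servo_tool(
  commands=[
    {"hand": -1,"offset": [0,-0.001,0.04],"yaw": 0},
    {"hand": -1,"offset": [0,0,0.03],"yaw": 0},
    {"hand": -1,"offset": [0,0,0.02],"yaw": 0},
    {"hand": -1,"offset": [0,0,0.02],"yaw": 0},
    {"hand": -1,"offset": [0,0,0.02],"yaw": 0},
    {"hand": -1,"offset": [0,0,0.02],"yaw": 0},
    {"hand": -1,"offset": [0,0,0.02],"yaw": 0},
    {"hand": -1,"offset": [0,0,0.02],"yaw": 0},
    {"hand": -1,"offset": [0,0,0.02],"yaw": 0},
    {"hand": -1,"offset": [0,0,0.015],"yaw": 0},
    {"hand": -1,"offset": [0,0,0.01],"yaw": 0},
    {"hand": -1,"offset": [0,0,0],"yaw": 0},
  ],
)

```text
time: 32.65
tool_pos: [0.5505, -0.3034, 0.1215]
tool_rot: [0.243, 0.97, 0.001, -0.001]
wrist_force: [-3.4, 1.9, -0.6]
opening: 0.0521
grasp_force: 30.0
```

Call:
servo_tool(
  commands=[
    {"hand": 0.7,"offset": [0,0,0],"yaw": 0},
    {"hand": 0.7,"offset": [0,0,0],"yaw": 0},
    {"hand": 0.7,"offset": [0,0,0],"yaw": 0},
    {"hand": 0.7,"offset": [0,0,-0.03],"yaw": 0},
    {"hand": 0.7,"offset": [0,0,-0.03],"yaw": 0},
    {"hand": 0.7,"offset": [0,0,-0.04],"yaw": 0},
    {"hand": 0.7,"offset": [0,0,-0.05],"yaw": 0},
    {"hand": 0.7,"offset": [0,0,-0.05],"yaw": 0},
    {"hand": 0.7,"offset": [0,0,-0.04],"yaw": 0},
    {"hand": 0.7,"offset": [0.022,0.046,0],"yaw": 0},
    {"hand": 0.7,"offset": [0.022,0.046,0],"yaw": 0},
    {"hand": 0.7,"offset": [0.022,0.046,0],"yaw": 0},
  ],
)

```text
time: 34.15
tool_pos: [0.5591, -0.1506, 0.3634]
tool_rot: [0.243, 0.97, -0.0, 0.002]
wrist_force: [1.3, 0.1, -0.1]
opening: 0.08
grasp_force: 0.0
```

```bash
python3 chk.py s9.png; python3 st.py; python3 -c "
from st import *
from tins import *
tow([.437,.393,.36]);find(shot('top','t9.png'))"
```

```text
changed px 319 mean at [223.58934169  98.80250784]
t 34.2 bin [-88.4 144.9 364.5] world [ 0.5593 -0.1443  0.3645] hd 152.27 (want 151.88) F [1.2 1.4 1.1] op 0.0798 gf 0.0 j6 -1.44
offset [358.3 418.6   5.5]
 t1 None
 t2 None
 t3 None
 t4 [  0.4362   0.3938 189.2982   0.8883]
```

Call:
servo_tool(
  commands=[
    {"hand": 1,"offset": [0.036,0.042,0],"yaw": 0},
    {"hand": 1,"offset": [0.036,0.042,0],"yaw": 0},
    {"hand": 1,"offset": [0.036,0.042,0],"yaw": 0},
    {"hand": 1,"offset": [0.036,0.042,0],"yaw": 0},
    {"hand": 1,"offset": [0.036,0.042,0],"yaw": 0},
    {"hand": 1,"offset": [0.036,0.042,0],"yaw": 0},
    {"hand": 1,"offset": [0.036,0.042,0],"yaw": 0},
    {"hand": 1,"offset": [0.036,0.042,0],"yaw": 0},
    {"hand": 1,"offset": [0.036,0.042,0],"yaw": 0},
    {"hand": 1,"offset": [0.033,0.037,0],"yaw": 0},
    {"hand": 1,"offset": [0,0,0],"yaw": -1},
    {"hand": 1,"offset": [0,0,0],"yaw": -1},
  ],
)

```text
time: 35.75
tool_pos: [0.4402, 0.3838, 0.3626]
tool_rot: [0.156, 0.988, 0.001, 0.001]
wrist_force: [-0.4, -0.1, -0.1]
opening: 0.0941
grasp_force: 0.0
```

Call:
servo_tool(
  commands=[
    {"hand": 1,"offset": [0,0,0.04],"yaw": -1},
    {"hand": 1,"offset": [0,0,0.04],"yaw": -1},
    {"hand": 1,"offset": [0,0,0.03],"yaw": -1},
    {"hand": 1,"offset": [0,0,0],"yaw": -1},
    {"hand": 1,"offset": [0,0,0],"yaw": -1},
    {"hand": 1,"offset": [0,0,0],"yaw": 0},
    {"hand": 1,"offset": [0,0,0],"yaw": 0},
  ],
)

```text
time: 36.62
tool_pos: [0.4398, 0.3829, 0.2529]
tool_rot: [-0.059, 0.998, 0.0, 0.001]
wrist_force: [0.3, -0.2, 0.1]
opening: 0.0937
grasp_force: 0.0
```

```bash
python3 st.py;python3 tins.py d t4; python3 -c "
from st import *
tow([.437,.393,.008])"
```

```text
t 36.62 bin [-442.2  553.6  252.9] world [0.4398 0.3829 0.2529] hd -173.25 (want 151.88) F [ 0.3 -0.2  0.1] op 0.0937 gf 0.0 j6 -1.07
w t4 [  0.4384   0.3923 188.0037   0.9451]
offset [  1.8  10.2 244.8]
```

Call:
servo_tool(
  commands=[
    {"hand": 1,"offset": [0.001,0.01,0.05],"yaw": -0.1},
    {"hand": 1,"offset": [0,0,0.06],"yaw": 0},
    {"hand": 1,"offset": [0,0,0.06],"yaw": 0},
    {"hand": 1,"offset": [0,0,0.05],"yaw": 0},
    {"hand": 1,"offset": [0,0,0.025],"yaw": 0},
    {"hand": 1,"offset": [0,0,0],"yaw": 0},
    {"hand": -1,"offset": [0,0,0],"yaw": 0},
    {"hand": -1,"offset": [0,0,0],"yaw": 0},
    {"hand": -1,"offset": [0,0,0],"yaw": 0},
    {"hand": -1,"offset": [0,0,0],"yaw": 0},
    {"hand": -1,"offset": [0,0,-0.03],"yaw": 0},
  ],
)

```text
time: 38.05
tool_pos: [0.4348, 0.3912, 0.0349]
tool_rot: [-0.064, 0.998, -0.002, -0.003]
wrist_force: [-1.2, -0.3, 0.6]
opening: 0.0513
grasp_force: 30.0
```

Call:
servo_tool(
  commands=[
    {"hand": -1,"offset": [0,0,-0.055],"yaw": 1},
    {"hand": -1,"offset": [0,0,-0.055],"yaw": 1},
    {"hand": -1,"offset": [0,0,-0.055],"yaw": 1},
    {"hand": -1,"offset": [0,0,-0.055],"yaw": 1},
    {"hand": -1,"offset": [0,0,-0.055],"yaw": 1},
    {"hand": -1,"offset": [0,0,-0.045],"yaw": 1},
    {"hand": -1,"offset": [0,0,0],"yaw": 1},
    {"hand": -1,"offset": [0,0,0],"yaw": 0.1},
    {"hand": -1,"offset": [0,0,0],"yaw": 0},
  ],
)

```text
time: 39.17
tool_pos: [0.4366, 0.3925, 0.3562]
tool_rot: [0.243, 0.97, -0.001, -0.001]
wrist_force: [-0.6, -0.2, -1.4]
opening: 0.0516
grasp_force: 30.0
```

```bash
python3 st.py -13 1 357
```

```text
t 39.17 bin [-449.6  560.5  356.2] world [0.4366 0.3925 0.3562] hd 151.92 (want 151.88) F [-0.6 -0.2 -1.4] op 0.0516 gf 30.0 j6 -0.44
tool offset [-436.3 -559.8   -0. ]
```

Call:
servo_tool(
  commands=[
    {"hand": -1,"offset": [-0.036,-0.046,0],"yaw": 0},
    {"hand": -1,"offset": [-0.036,-0.046,0],"yaw": 0},
    {"hand": -1,"offset": [-0.036,-0.046,0],"yaw": 0},
    {"hand": -1,"offset": [-0.036,-0.046,0],"yaw": 0},
    {"hand": -1,"offset": [-0.036,-0.046,0],"yaw": 0},
    {"hand": -1,"offset": [-0.036,-0.046,0],"yaw": 0},
    {"hand": -1,"offset": [-0.036,-0.046,0],"yaw": 0},
    {"hand": -1,"offset": [-0.036,-0.046,0],"yaw": 0},
    {"hand": -1,"offset": [-0.036,-0.046,0],"yaw": 0},
    {"hand": -1,"offset": [-0.036,-0.046,0],"yaw": 0},
    {"hand": -1,"offset": [-0.036,-0.046,0],"yaw": 0},
    {"hand": -1,"offset": [-0.036,-0.046,0],"yaw": 0},
  ],
)

```text
time: 40.67
tool_pos: [0.5572, -0.2995, 0.3562]
tool_rot: [0.243, 0.97, 0.001, -0.001]
wrist_force: [0.2, -0.1, -0.4]
opening: 0.0518
grasp_force: 30.0
```

Call:
servo_tool(
  commands=[
    {"hand": -1,"offset": [-0.004,-0.008,0],"yaw": 0},
    {"hand": -1,"offset": [0,0,0],"yaw": 0},
    {"hand": -1,"offset": [0,0,0],"yaw": 0},
  ],
)

```text
time: 41.05
tool_pos: [0.5572, -0.3051, 0.3582]
tool_rot: [0.242, 0.97, 0.0, 0.0]
wrist_force: [0.4, 0.3, -0.4]
opening: 0.0522
grasp_force: 30.0
```

```bash
python3 st.py -13 1 357; python3 hold.py w10.png v10.png
```

```text
t 41.05 bin [-14.5   2.1 358.2] world [ 0.5572 -0.3051  0.3582] hd 151.97 (want 151.88) F [ 0.4  0.3 -0.4] op 0.0522 gf 30.0 j6 -1.67
tool offset [-1.5 -1.1  1.2]
```

View pics/v10.png

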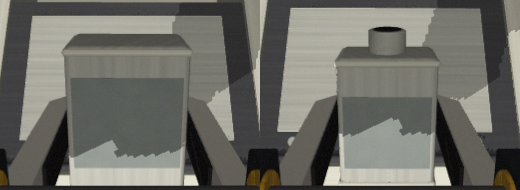

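Last tin is straight in the grip, spout to the front. Descending.

Call:
servo_tool(
  commands=[
    {"hand": -1,"offset": [0,-0.001,0.04],"yaw": 0},
    {"hand": -1,"offset": [0,0,0.03],"yaw": 0},
    {"hand": -1,"offset": [0,0,0.02],"yaw": 0},
    {"hand": -1,"offset": [0,0,0.02],"yaw": 0},
    {"hand": -1,"offset": [0,0,0.02],"yaw": 0},
    {"hand": -1,"offset": [0,0,0.02],"yaw": 0},
    {"hand": -1,"offset": [0,0,0.02],"yaw": 0},
    {"hand": -1,"offset": [0,0,0.02],"yaw": 0},
    {"hand": -1,"offset": [0,0,0.02],"yaw": 0},
    {"hand": -1,"offset": [0,0,0.015],"yaw": 0},
    {"hand": -1,"offset": [0,0,0.01],"yaw": 0},
    {"hand": -1,"offset": [0,0,0],"yaw": 0},
  ],
)

```text
time: 42.6
tool_pos: [0.5561, -0.3067, 0.1218]
tool_rot: [0.243, 0.97, 0.0, -0.001]
wrist_force: [-2.8, 0.9, -0.8]
opening: 0.052
grasp_force: 30.0
```

Call:
servo_tool(
  commands=[
    {"hand": 0.7,"offset": [0,0,0],"yaw": 0},
    {"hand": 0.7,"offset": [0,0,0],"yaw": 0},
    {"hand": 0.7,"offset": [0,0,0],"yaw": 0},
    {"hand": 0.7,"offset": [0,0,-0.03],"yaw": 0},
    {"hand": 0.7,"offset": [0,0,-0.03],"yaw": 0},
    {"hand": 0.7,"offset": [0,0,-0.04],"yaw": 0},
    {"hand": 0.7,"offset": [0,0,-0.05],"yaw": 0},
    {"hand": 0.7,"offset": [0,0,-0.05],"yaw": 0},
    {"hand": 0.7,"offset": [0,0,-0.04],"yaw": 0},
    {"hand": 0.7,"offset": [0.028,0.046,0],"yaw": 0},
    {"hand": 0.7,"offset": [0.028,0.046,0],"yaw": 0},
    {"hand": 0.7,"offset": [0.028,0.046,0],"yaw": 0},
  ],
)

```text
time: 44.1
tool_pos: [0.5487, -0.1455, 0.3635]
tool_rot: [0.243, 0.97, -0.0, 0.002]
wrist_force: [1.2, -0.1, -0.4]
opening: 0.0796
grasp_force: 0.0
```

Call:
servo_tool(
  commands=[
    {"hand": 0.7,"offset": [0.03,0.045,0],"yaw": 0},
    {"hand": 0.7,"offset": [0.03,0.045,0],"yaw": 0},
    {"hand": 0.7,"offset": [0.03,0.045,0],"yaw": 0},
    {"hand": 0.7,"offset": [0.03,0.045,0],"yaw": 0},
    {"hand": 0.7,"offset": [0,0,0],"yaw": 0},
    {"hand": 0.7,"offset": [0,0,0],"yaw": 0},
  ],
)

```text
time: 44.85
tool_pos: [0.5275, 0.0687, 0.3631]
tool_rot: [0.243, 0.97, 0.0, 0.001]
wrist_force: [0.3, 0.3, 0.0]
opening: 0.08
grasp_force: 0.0
```

```bash
python3 chk.py s11.png; python3 st.py; python3 -c "
from h import *
a=shot('top','t11.png')['image'];b=load('s11.png')['image']
cv2.imwrite('pics/v11.png',np.hstack([cv2.resize(a[80:310,110:500],(400,236)),cv2.resize(b[60:360],(400,214)[:1]+(236,))])[:,:,::-1])"
```

```text
changed px 0 mean at 
t 44.9 bin [-216.5  317.2  362.9] world [0.5275 0.0681 0.3629] hd 151.79 (want 151.88) F [-0.5  0.4  0.4] op 0.0801 gf 0.0 j6 -1.06
```

View pics/v11.png

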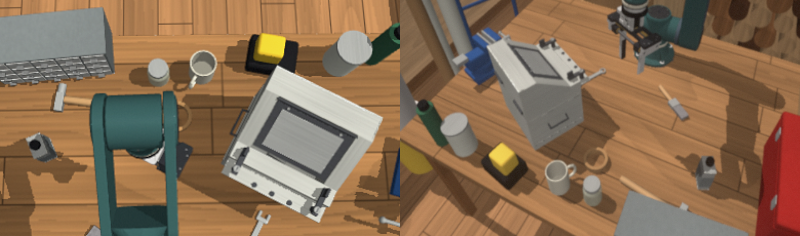

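Bench is clear of empties in both views; the capped tin stands at (40,147), and the bin is shut, locked and its flap closed.

```bash
python3 -c "
from station import robot
print(robot.job_done())"
```

```text
the job is handed in; nothing more can be done
None
```

I shut the hood, locked both turnbuttons square across the rail and pushed all four empty tins through the flap. The last pictures show the flap closed and the capped tin upright; I handed the job in about 45 s into the run, but it returned no verdict.

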